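# Find the hidden push-button and open the glass door

## Robot

A 7-joint arm with a two-finger parallel gripper is mounted at the origin on the work surface. World frame = base frame: x ahead of the robot, y to its left, z up, the work surface at z = 0. Lengths are in m, angles in rad, forces in N, time in s.
With the tool pointing down it reaches from about 0.425 to 0.925 m from the base axis. Payload 6.8 kg.
Tool frame: the origin (TCP) lies on the front face of the gripper's body, between the roots of the fingers; the fingertips stand 73 mm ahead of it and the grasp point (between the pads) lies 54 mm ahead of it (bot.finger_overhang is the z of the fingertips in the tool frame, in m); z points along the fingers, y is the line along which they close (so a half turn about z gives the same grasp; the last joint's range is limited). The gripper opens to 85 mm and grips with 20 to 120 N. Pads are 22 mm wide; open, the fingers measure 114 mm over their backs; the gripper's body (76 mm by 85 mm) begins 54 mm behind the grasp point. The pads swing forward as they close: fully open they stand 13 mm farther back than shut.
Start: joints at [-0.108, 0.477, 0.022, 1.555, -0.011, 1.109, -0.083], TCP at [0.675, 0, 0.304] pointing down, gripper open.
Joint ranges: [-2.96, 2.96], [-0.34, 2.1], [-1.41, 1.46], [0.24, 2.44], [-1.37, 4.51], [0.17, 1.92], [-2.96, 2.96]. Speed limits (rad/s): [2.39, 2.39, 3.14, 3.14, 3.14, 3.14, 3.14].

## Interface

Orientations are given as a unit quaternion [w, x, y, z].
In Python, from station import bot gives the robot as it stands.
- The arm moves only by the tool servo_tool, never from a script. Its argument "motion" is one flat list of numbers, 7 for each row, row after row: the shift along the tool's x, y, z as a fraction of full scale, then the turn, a rotation vector about the tool's x, y, z as a fraction of full scale, then the closure, from 0 (fully open) to 1 (shut). In form: [tx, ty, tz, ax, ay, az, gripper, tx, ty, tz, ax, ay, az, gripper, ...]. A call has 1 to 5 rows; each row shifts and turns the commanded pose from where the row before left it, along the tool's axes as they then stand; what a row does not reach is not made up. Full scale, the value 1, is 0.02 m for a shift and 0.15 rad for a turn. A row lasts 1/8 s, in which the tool goes at most 62.5 mm and 10.7 degrees, less where a joint would pass 70% of its speed; a pose out of reach is approached as far as the arm can. A call with a number of a shift or a turn outside -1 to 1 is refused whole. A call with a gripper value outside its range is refused whole. The fingers move at their own pace and stop on an object; "grip_force" is the grip in N (left out, the last holds). Time passes only in rows, so rows that do not move let the fingers close. It gives the time, the measured TCP pose, the force, the opening and the grip force at its end, in the units of the state.
- bot.get_obs(): the state, without advancing time (a new reading comes with each control period).
- bot.read_camera(name): name is "scene" or "side" or "wrist"; returns the picture (480x640x3 uint8, red, green, blue); there is no depth.
- bot.get_calibration(name): a dict with "mtx" (3x3 intrinsics, pixels), "rvec" (rotation vector, rad) and "tvec" (3), from world to camera coordinates, as OpenCV has them. Camera axes: x right, y down, z forward; pixel columns grow to the right and rows downward; lengths in m; the calibration is good to about 2 mm. A picture is of the moment at which its call begins: read the wrist's pose just before it. get_calibration takes no time and is no camera call; for the wrist camera it gives the pose at the moment of the call.
- bot.hand_in(): hands the job in; it is judged then, once.
Trained networks look in the newest picture that a camera, given by its name, has taken for a name from the list of things; names that differ only in an ending like _2 or _b are one class to them, and where a whole thing is asked for, a point or a joint stands for the part that bears it (a point fixed in the world has none). Each returns a list of dicts, best first, with "p" (0 to 1); they miss things now and then, are a little off and sometimes report something else, mostly with a low value. They report only what shows in the picture. A call takes as long as a camera call.
- bot.boxes_of(camera, name): "uv" ([column, row] in pixels, amid what is visible of it).
The state is a dict: "t": time; "q": joint angles; "joint_vel": joint speeds; "joint_torque": joint torques, N m; "eef_pos": TCP position; "tool_rot": TCP orientation; "contact_force": force on the tool from outside, world axes, zero at the start; "torque": the same for the moment, N m; "gripper_width": opening from 0.0 (shut) to 1.0 (fully open); "grasp_force": force on a finger pad.
Only numpy, scipy, OpenCV 4.12 (cv2) and the standard library are available. Lean on these libraries where they do the work, as an engineer would, in place of code of your own. Each camera call takes 0.05 s, during which the arm holds its last target. There are 200 camera calls.

## Task

Somewhere along the white panel on the near top edge of the low wooden case a push-button lies sunk in the surface: feel along the panel for it with the fingertips and press it down until the case's glass door springs open, then take the hand away so that the button comes back up and the door stays open. Only touch and press: do not pick up or shift the whistle weight, the spice box or anything else that stands about or lies in the case.

Things in the scene. Friction and masses are not known exactly. Their poses are not given: they have to be found in the camera images.
- case: low case fixed to the shelf, 260 (its x) x 440 (its y) x 100 mm high, turned by up to 0.2 rad; origin at the centre of its underside, z up; its -x side is the near side, towards the robot. On top: a white rigid panel along the near side, 84 mm wide (x) and 440 mm long (y); behind it a glass door, hinged on the far (+x) edge. The weight and the spice box stand on the panel's ends.
- panel_mid (a point): middle of the white panel's level upper face, 100 mm above the shelf; axes as the case's. The push-button sits in a 46 (x) by 60 mm (y) opening centred on the panel's long centre line (through this point along y), anywhere from 60 mm to one side to 60 mm to the other side of this point. To move it the fingertips must be wholly inside the opening. The panel is bare to 140 mm either side.
- catch (a joint): travel of the push-button (white pad, 43 by 57 mm, 1.5 mm gap around) in m: 0 at rest, its face 2 mm below the panel's; grows straight down to 0.007 at its stop, 9 mm below the panel's face. A spring resists with 1.5 N at first, 6 N at the stop, and lifts it again when let go. It draws back the bolt that holds the door and frees it at about 0.005: press to the stop.
- flap (a joint): angle of the glass door in rad: 0 shut (level, locked by the bolt), about 1.15 fully open (front edge up, leaning away from the robot). Once freed it swings up by its own spring in about 1.5 s and stays up. The glass is 164 mm deep (x), 416 mm long (y), 5 mm thick.
- flap_edge (a point): middle of the glass door's front edge (upper face); shut, it lies 44 mm beyond the panel's centre line and 2 mm below its face; it rises about 150 mm and moves away from the robot as the door opens
- whistle: aluminium whistle weight of a cooker, 30 mm across, 42 mm high, loose, stands on one end of the white panel; origin at the centre of its underside
- spice_box: small yellow plastic spice box, 47 x 47 x 44 mm, loose, stands on the other end of the white panel; origin at the centre of its underside
- katori: empty steel bowl, 90 mm across, 34 mm high, loose, on the shelf to the left of the case; origin at the centre of its underside
- lid: stainless steel cooker lid, 180 mm across, 44 mm high with its knob, loose, lies flat on the shelf to the robot's right; origin at the centre of its underside
- jar: glass jar with steel cap, 64 mm across, 100 mm high, loose, to the robot's left; origin at the centre of its underside
- tumbler: steel tumbler, 72 mm across, 95 mm high, loose, farther to the left; origin at the centre of its underside
- ring_big: rubber gasket ring, 140 mm across, 10 mm thick, lies loose on the floor of the case under the glass; origin at the centre of its underside
- ring_small: rubber gasket ring, 104 mm across, 10 mm thick, nested inside the bigger ring; origin at the centre of its underside

How it is judged:
On the way, in this order (a step that is already met when the one before it is completed fails the run):
1. the hidden button is pressed in by at least 4 mm (value of joint catch above 0.004 m), for 0.05 s.
2. the freed glass door has swung up past 0.8 rad (value of joint flap above 0.8 rad), for 0.2 s.
At the end, for the whole second after the job is handed in: the glass door stands open by more than 0.8 rad, the button has come back to within 1.5 mm of its rest, and every loose thing is at rest within 20 mm of where it started (value of joint flap above 0.8 rad and value of joint catch below 0.0015 m and distance of each of whistle, spice_box, katori, lid, jar, tumbler, ring_big, ring_small from where it was at the start of the episode below 0.02 m and linear speed of each of whistle, spice_box, katori, lid, jar, tumbler below 0.05 m/s); the robot touches nothing.
It fails at once if a loose thing is lifted, carried or shifted by more than 30 mm (distance of any of whistle, spice_box, katori, lid, jar, tumbler, ring_big, ring_small from where it was at the start of the episode above 0.03 m).
It also fails if it takes over 51 s, if anything falls off the work surface, if the arm or the gripper's body presses on something with over 40 N, if the wrist force passes 120 N, or if a joint passes its speed limit or range.

## Working session

There is one attempt and no reset: what is moved stays moved. The work goes in short steps, Python scripts to look and compute and a tool call to move; the robot and the scene stay as the last step left them, time stands still between calls to the robot, and variables do not carry over. Pictures are saved under pics/ and viewed, at most 10 in all, crops included, and the job is handed in when it is done.

Besides the shell and the picture viewer there is one more tool, called after ">>>" as name(argument=value, ...) on one line, values as JSON. servo_tool: Moves the arm, as the interface text tells. Shift numbers are shares of 0.02 m and turn numbers shares of 0.15 rad, none past 1 either way. Its arguments: {"type":"object","properties":{"motion":{"type":"array","items":{"type":"number","minimum":-1,"maximum":1}},"grip_force":{"type":"number"}},"required":["motion"]}

```bash
mkdir -p pics; cat > h.py <<'E'
import numpy as np,cv2
from station import bot
def ray(cam,uv,z,c=None):
    c=c or bot.get_calibration(cam)
    R=cv2.Rodrigues(np.array(c["rvec"],float))[0];t=np.array(c["tvec"],float).ravel()
    p=cv2.undistortPoints(np.array([[uv]],float),np.array(c["mtx"],float),None).ravel()
    d=R.T@np.array([p[0],p[1],1]);o=-R.T@t
    return o+d*(z-o[2])/d[2]
def proj(cam,P):
    c=bot.get_calibration(cam)
    return cv2.projectPoints(np.array(P,float),np.array(c["rvec"],float),np.array(c["tvec"],float),np.array(c["mtx"],float),None)[0].reshape(-1,2)
E
python3 - <<'E'
from h import *
o=bot.get_obs();print(o)
for c in ("scene","wrist"):
    im=bot.read_camera(c);cv2.imwrite(f"pics/{c}0.png",im[...,::-1])
    for n,z in (("whistle",.12),("spice_box",.122),("case",.1),("catch",.098),("panel_mid",.1),("flap_edge",.098)):
        for r in bot.boxes_of(c,n)[:2]: print(c,n,r,ray(c,r["uv"],z).round(3))
E
```

```text
{'t': 0.0, 'q': array([-0.10809296,  0.47781203,  0.02233691,  1.55647227, -0.01150654,
        1.10929308, -0.08309738]), 'joint_vel': array([ 1.12568093e-03,  5.51590661e-05,  3.68198267e-04, -4.30918407e-04,
        1.46368127e-03, -4.78914426e-04, -6.80527274e-04]), 'joint_torque': array([-5.45967814e-04, -5.96443820e+01,  1.60769675e+00, -2.81194621e+01,
        1.24063640e-02,  9.39900521e-03,  2.20753498e-05]), 'eef_pos': array([ 6.74531695e-01, -7.49939308e-06,  3.02908748e-01]), 'tool_rot': array([-6.08218160e-04,  7.07100621e-01,  7.07112332e-01, -7.01317126e-04]), 'contact_force': array([ 0.73700736, -0.00923632,  0.21406707]), 'torque': array([-0.00076064,  0.00979397,  0.00885192]), 'grasp_force': 0.0, 'gripper_width': 0.9957578460868184}
scene whistle {'uv': [419.1, 260.6], 'p': 0.45} [0.497 0.226 0.12 ]
scene spice_box {'uv': [306.0, 215.5], 'p': 0.73} [ 0.453 -0.144  0.122]
scene case {'uv': [340.7, 284.1], 'p': 0.58} [0.657 0.089 0.1  ]
scene case {'uv': [419.0, 262.9], 'p': 0.38} [0.479 0.22  0.1  ]
scene panel_mid {'uv': [343.0, 282.2], 'p': 0.86} [0.648 0.09  0.1  ]
scene panel_mid {'uv': [484.4, 302.4], 'p': 0.61} [0.551 0.415 0.1  ]
scene flap_edge {'uv': [338.4, 269.5], 'p': 0.71} [0.605 0.052 0.098]
wrist spice_box {'uv': [35.6, 380.9], 'p': 0.62} [ 0.444 -0.124  0.122]
wrist case {'uv': [229.2, 191.4], 'p': 0.75} [0.609 0.029 0.1  ]
wrist catch {'uv': [54.1, 167.7], 'p': 0.96} [0.482 0.046 0.098]
wrist panel_mid {'uv': [228.6, 190.7], 'p': 0.63} [0.609 0.029 0.1  ]
wrist flap_edge {'uv': [232.3, 172.4], 'p': 0.96} [0.612 0.042 0.098]
```

View pics/scene0.png

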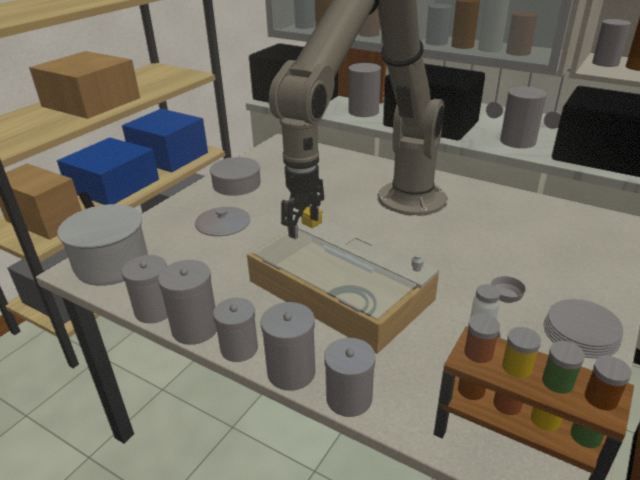

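View pics/wrist0.png

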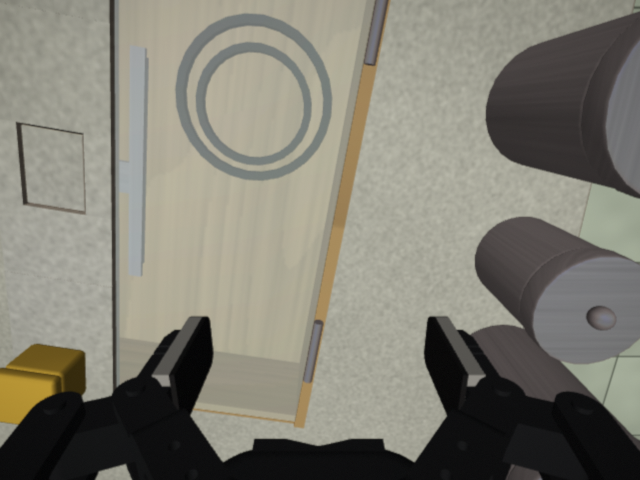

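The wrist view shows the case with its glass. The button's outline in the speckled panel has corners near (18,123), (83,133), (85,212) and (24,204), and the spice box is at (40,385). I'll check the outline's size and the case yaw.

```bash
python3 - <<'E'
from h import *
P=[ray("wrist",u,.1)[:2] for u in ((18,123),(83,133),(85,212),(24,204))]
print(np.round(P,4),np.mean(P,0),[np.linalg.norm(P[i]-P[i-1]).round(4) for i in range(4)])
for u in ((112,5),(115,380),(376,65),(320,320)): print(u,ray("wrist",u,.1).round(4))
print(bot.boxes_of("wrist","catch"),bot.get_calibration("wrist"))
print(bot.finger_overhang)
im=bot.read_camera("side");cv2.imwrite("pics/side0.png",im[...,::-1])
for n,z in (("whistle",.12),("spice_box",.122),("catch",.098),("panel_mid",.1),("flap_edge",.098)):
    for r in bot.boxes_of("side",n)[:2]: print(n,r,ray("side",r["uv"],z).round(3))
E
```

```text
[[0.4647 0.0769]
 [0.5089 0.0702]
 [0.4987 0.0128]
 [0.4541 0.0189]] [0.48164624 0.04468821] [np.float64(0.0589), np.float64(0.0447), np.float64(0.0583), np.float64(0.045)]
(112, 5) [0.5435 0.1487 0.1   ]
(115, 380) [ 0.4944 -0.141   0.1   ]
(376, 65) [0.7135 0.114  0.1   ]
(320, 320) [ 0.6766 -0.0799  0.1   ]
[{'uv': [54.1, 167.7], 'p': 0.96}] {'mtx': array([[374.97337767,   0.        , 318.18161922],
       [  0.        , 374.97337767, 242.09142644],
       [  0.        ,   0.        ,   1.        ]]), 'rvec': array([-2.80951823e+00, -1.48478406e-03,  2.59037542e-03]), 'tvec': array([-0.67479368, -0.04392399,  0.38291081])}
0.0726
spice_box {'uv': [378.2, 227.7], 'p': 0.66} [ 0.451 -0.128  0.122]
catch {'uv': [320.6, 267.8], 'p': 0.85} [0.485 0.035 0.098]
panel_mid {'uv': [269.9, 276.0], 'p': 0.91} [0.547 0.12  0.1  ]
flap_edge {'uv': [263.7, 249.6], 'p': 0.95} [0.614 0.063 0.098]
```

View pics/side0.png

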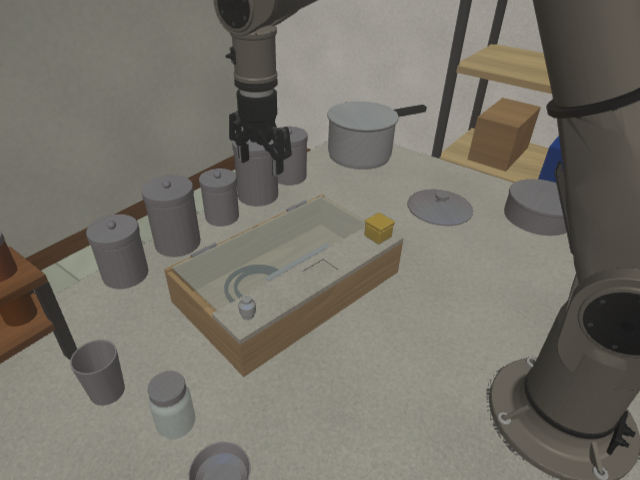

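The outline measures 45 x 59 mm at z=0.1, which matches the opening. Its centre is about (0.482, 0.045) and the yaw is about -0.167. I'll close the fingers and move above it.

>>> servo_tool(motion=[0.22,-0.96,0,0,0,0,1,0.22,-0.96,0,0,0,0,1,0.22,-0.96,0,0,0,0,1,0.22,-0.96,0,0,0,0,1,0.22,-0.96,0,0,0,0,1], grip_force=20)

```text
t: 1.68
eef_pos: [0.5784, 0.0221, 0.304]
tool_rot: [0.0, 0.707, 0.707, 0.0]
contact_force: [0.1, -0.7, -0.3]
gripper_width: 0.001
grasp_force: 0.0
```

>>> servo_tool(motion=[0.22,-0.96,0,0,0,0,1,0.22,-0.96,0,0,0,0,1,0.22,-0.96,0,0,0,0,1,0.22,-0.96,0,0,0,0,1,0.22,-0.96,0,0,0,0,1])

```text
t: 2.3
eef_pos: [0.4824, 0.0441, 0.3041]
tool_rot: [0.0, 0.707, 0.707, 0.0]
contact_force: [0.4, 0.7, -0.1]
gripper_width: 0.0
grasp_force: 0.0
```

>>> servo_tool(motion=[0,0,0.8,0,0,0.55,1,0,0,0.8,0,0,0.55,1,0,0,0.8,0,0,0,1,0,0,0.8,0,0,0,1,0,0,0,0,0,0,1])

```text
t: 2.92
eef_pos: [0.4823, 0.0438, 0.2386]
tool_rot: [-0.001, 0.763, 0.647, -0.001]
contact_force: [-0.2, 0.2, 0.1]
gripper_width: 0.002
grasp_force: 0.0
```

```bash
python3 - <<'E'
from h import *
o=bot.get_obs();print(o["t"],o["eef_pos"],o["tool_rot"],o["contact_force"],o["gripper_width"])
im=bot.read_camera("wrist");cv2.imwrite("pics/wrist1.png",im[...,::-1])
print([(r,ray("wrist",r["uv"],.098)) for r in bot.boxes_of("wrist","catch")])
y=-.167;R=np.array([[np.cos(y),-np.sin(y)],[np.sin(y),np.cos(y)]])
print(proj("wrist",[[*(R@(a,b)+(.4816,.0447)),.1] for a,b in ((-.023,.03),(.023,.03),(.023,-.03),(-.023,-.03))]).round(0))
E
```

```text
2.925 [0.48228953 0.04383414 0.23856652] [-6.61549578e-04  7.62679969e-01  6.46774549e-01 -1.22930384e-03] [-0.20750438  0.1699818   0.0952106 ] 0.0016597175740557396
[({'uv': [319.6, 253.0], 'p': 0.58}, array([0.48470712, 0.04713203, 0.098     ]))]
[[275. 210.]
 [355. 211.]
 [352. 303.]
 [279. 303.]]
```

View pics/wrist1.png

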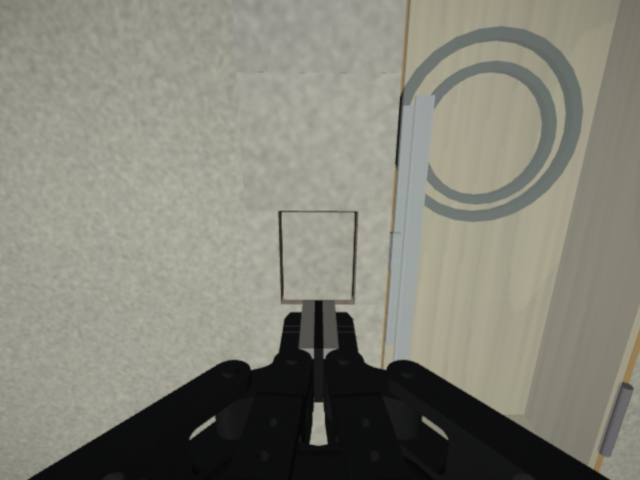

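The opening's corners are at (279,211), (357,211), (354,301) and (282,301), directly under the shut fingertips and about 1 mm further in +x. I'll descend with that correction and then press slowly.

>>> servo_tool(motion=[0,0.05,0.75,0,0,0,1,0,0,0.75,0,0,0,1,0,0,0.75,0,0,0,1,0,0,0.5,0,0,0,1,0,0,0,0,0,0,1])

```text
t: 3.65
eef_pos: [0.4835, 0.0438, 0.1839]
tool_rot: [-0.0, 0.763, 0.646, -0.001]
contact_force: [0.3, -0.3, 0.6]
gripper_width: 0.001
grasp_force: 0.0
```

>>> servo_tool(motion=[0,0,0.25,0,0,0,1,0,0,0.15,0,0,0,1,0,0,0.15,0,0,0,1,0,0,0,0,0,0,1])

```text
t: 4.15
eef_pos: [0.4839, 0.0438, 0.1738]
tool_rot: [-0.0, 0.763, 0.646, -0.0]
contact_force: [-0.6, -1.2, 0.4]
gripper_width: 0.001
grasp_force: 0.0
```

>>> servo_tool(motion=[0,0,0.1,0,0,0,1,0,0,0.1,0,0,0,1,0,0,0,0,0,0,1])

```text
t: 4.53
eef_pos: [0.4841, 0.0439, 0.1699]
tool_rot: [0.0, 0.763, 0.646, 0.0]
contact_force: [-0.0, 0.8, -0.2]
gripper_width: 0.003
grasp_force: 0.2
```

>>> servo_tool(motion=[0,0,0.1,0,0,0,1,0,0,0,0,0,0,1])

```text
t: 4.78
eef_pos: [0.4841, 0.0439, 0.168]
tool_rot: [0.0, 0.763, 0.646, 0.0]
contact_force: [-0.1, -0.2, 3.2]
gripper_width: -0.003
grasp_force: 1.4
```

The tips are below the panel face and the spring force is showing, so I'll press to the stop.

>>> servo_tool(motion=[0,0,0.1,0,0,0,1,0,0,0.1,0,0,0,1,0,0,0.06,0,0,0,1,0,0,0,0,0,0,1])

```text
t: 5.28
eef_pos: [0.4842, 0.0439, 0.1634]
tool_rot: [0.0, 0.763, 0.646, 0.0]
contact_force: [-5.9, -0.4, 18.0]
gripper_width: 0.001
grasp_force: 6.3
```

```bash
python3 - <<'E'
from h import *
o=bot.get_obs();print(o["t"],o["eef_pos"],o["contact_force"])
im=bot.read_camera("side");cv2.imwrite("pics/side1.png",im[150:390,140:460,::-1])
print(bot.boxes_of("side","flap_edge"))
E
```

```text
5.275 [0.48415247 0.04389684 0.16337166] [-5.85986966 -0.4470739  18.0066601 ]
[{'uv': [249.6, 241.9], 'p': 0.71}]
```

View pics/side1.png

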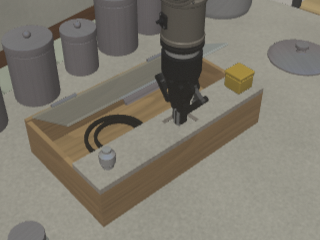

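The button is at its stop and the door is already swinging up (glass raised at about (150,90) in the crop). I'll ease off, wait for it, and then retreat straight up.

>>> servo_tool(motion=[0,0,-0.05,0,0,0,1,0,0,0,0,0,0,1,0,0,0,0,0,0,1,0,0,0,0,0,0,1,0,0,0,0,0,0,1])

```text
t: 6.0
eef_pos: [0.4841, 0.0439, 0.164]
tool_rot: [0.0, 0.763, 0.646, 0.0]
contact_force: [-3.2, -0.4, 8.7]
gripper_width: -0.004
grasp_force: 2.6
```

>>> servo_tool(motion=[0,0,0,0,0,0,1,0,0,0,0,0,0,1,0,0,0,0,0,0,1,0,0,0,0,0,0,1,0,0,0,0,0,0,1])

```text
t: 6.62
eef_pos: [0.4841, 0.0439, 0.164]
tool_rot: [0.0, 0.763, 0.646, 0.0]
contact_force: [-3.5, 0.1, 8.2]
gripper_width: -0.001
grasp_force: 2.6
```

>>> servo_tool(motion=[0,0,-0.2,0,0,0,1,0,0,-0.3,0,0,0,1,0,0,-0.5,0,0,0,1,0,0,-0.8,0,0,0,1,0,0,-0.8,0,0,0,1])

```text
t: 7.25
eef_pos: [0.4841, 0.0439, 0.217]
tool_rot: [0.0, 0.763, 0.646, 0.0]
contact_force: [0.2, 0.7, 0.3]
gripper_width: -0.002
grasp_force: 0.0
```

>>> servo_tool(motion=[0,0,-0.8,0,0,0,1,0,0,-0.8,0,0,0,1,0,0,0,0,0,0,1,0,0,0,0,0,0,1,0,0,0,0,0,0,1])

```text
t: 7.88
eef_pos: [0.4836, 0.0438, 0.247]
tool_rot: [-0.0, 0.763, 0.646, -0.001]
contact_force: [0.7, 0.3, 0.3]
gripper_width: 0.003
grasp_force: 0.0
```

```bash
python3 - <<'E'
from h import *
o=bot.get_obs();print(o["t"],o["eef_pos"],o["contact_force"])
a=bot.read_camera("side")[150:390,140:460,::-1];b=bot.read_camera("wrist")[::2,::2,::-1]
cv2.imwrite("pics/end.png",np.hstack([a,b]))
for n,z in (("whistle",.12),("spice_box",.122)): print(n,[ray("side",r["uv"],z) for r in bot.boxes_of("side",n)[:1]])
E
```

```text
7.875 [0.48359647 0.04375088 0.24703747] [0.65729308 0.31499883 0.26612589]
whistle [array([0.50462481, 0.21963895, 0.12      ])]
spice_box [array([ 0.45629279, -0.12309057,  0.122     ])]
```

View pics/end.png

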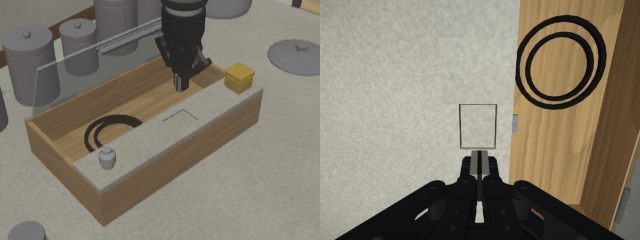

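The door stands fully open, the button is back up, the weight and spice box are where they were, and the hand is clear.

```bash
python3 -c "
from station import bot
print(bot.hand_in())"
```

```text
the job is handed in; nothing more can be done
None
```

I found the hidden button and pressed it to its stop, the glass door sprang open and stayed open, the button came back up, and the job is handed in (no verdict was returned).

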